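# Cap and lock the marble jar

## Task

Close the jar of marbles: take the tin cap by its two spring tabs, set it on the jar's neck and, with both tabs squeezed in, feel for where it drops fully home, then turn it clockwise until it stops and let go so that both tabs spring out and lock it. Handle the thin tin gently, neither crushing the tabs nor forcing the cap on the neck, and leave the dish, the saucer and the wooden ring where they are.

Things in the scene. Friction and masses are not known exactly. Their poses are not given: they have to be found in the camera images.
- cap_grip (a point): The tin cap (about 70 g), standing skirt down on the shelf: round, 51 mm across, lower edge to top 24.5 mm. Point on its axis, 31 mm above its lower edge, level with the middle of the two tab pads that stand up at its +y and -y sides (pads 16 mm wide, 24 to 37 mm above the lower edge; z is up). Squeezed, the pads are upright, 57 mm over their outer faces; let go they flare to 64 mm at the top.
- cap_seat (a point): Same cap and axes, the centre of the underside of its top, 22 mm above its lower edge; it meets jar_mouth when the cap is fully home. Inside the skirt, at +x and -x, are two lugs (64 degrees wide, their undersides 8.5 mm above the lower edge). Bore 47.6 mm at the skirt, 39 mm between the lugs. The cap is the same after half a turn.
- tab_a (a joint): Rocker tab at the cap's +y side: 0 = sprung out, 0.24 rad = squeezed fully in (pad upright). About 3 N at the middle of the pad starts it and 8 N takes it fully in; above 35 N it is crushed. Its pawl below grips the neck when let go and clears it only when squeezed beyond about 0.17 rad; let go early it rests on the locking bead at about 0.14 rad, not locked.
- tab_b (a joint): The same tab at the cap's -y side.
- jar_mouth (a point): Centre of the jar's rim, 128 mm above the shelf, z up. Neck 36 mm across with two bayonet lugs (44 mm across, tops 2.5 mm below the rim, ends bevelled). The cap drops home only with its lugs in the two gaps, within 5 degrees: cap x axis 0.38 rad counter-clockwise (from above) of the jar's x axis, but differing from jar to jar by up to 0.45 rad either way. On top of the lugs it stands 11 mm too high.
- jar: The flat-sided green glass jar with its tin neck, fixed in a pine cradle on the shelf: glass 100 mm along x, 76 mm along y, 101 mm to the foot of the neck; origin under its centre, on the shelf. Fully home, the cap turns clockwise (from above) 43 degrees, 38 to 48, to a hard stop, where the tabs meet their notches. Cap and neck must not bear on each other with over 30 N in all (0.3 N m at the stop).
- dish_centre (a point): White enamel dish with clay marbles, 108 mm across, 26 mm high; point on its axis, 13 mm up. Not to be moved.
- saucer_centre (a point): Chipped porcelain saucer, 120 mm across, 15 mm high; point on its axis, 7 mm up. Not to be moved.
- gauge_centre (a point): Boxwood gauge ring, 48 mm across, bore 33 mm, 12 mm high; point at its centre, 6 mm up. Not to be moved.
Not all that is in view belongs to the job. There is more than one size of the part that bears cap_grip; the job needs the smallest.

How it is judged (in metres and radians):
On the way:
1. the cap is fully home on the jar's rim with both tabs squeezed in (horizontal distance between cap_seat and jar_mouth below 0.003 m and z of cap_seat in the frame of jar_mouth below 0.0015 m and value of joint each of tab_a, tab_b above 0.17 rad), for 0.1 s.
At the end, for the whole second after the job is handed in: the cap is fully home on the jar (its seat within 1.5 mm of the rim's height and 3 mm of its centre), both tabs have sprung out into their notches (below 0.05 rad), the cap is let go, and the dish, saucer and ring are within 20 mm of where they stood (horizontal distance between cap_seat and jar_mouth below 0.003 m and z of cap_seat in the frame of jar_mouth below 0.0015 m and value of joint each of tab_a, tab_b below 0.05 rad and distance of each of dish_centre, saucer_centre, gauge_centre from where it was at the start of the episode below 0.02 m); the robot touches nothing.
It fails at once if the cap is forced against the jar or its neck (contact force between cap and jar above 30 N).
It fails at once if the tabs are crushed (35 N on each, 70 N on both together) (contact force between the fingers and cap above 70 N).
It fails at once if the dish, the saucer or the ring is pushed away (distance of any of dish_centre, saucer_centre, gauge_centre from where it was at the start of the episode above 0.02 m).
It also fails if it takes over 72 s, if anything falls off the work surface, if the arm or the gripper's body presses on something with over 40 N, if the wrist force passes 120 N, or if a joint passes its speed limit or range.

## Robot

A 6-joint arm with a two-finger parallel gripper is mounted at the origin on the work surface. World frame = base frame: x ahead of the robot, y to its left, z up, the work surface at z = 0. Lengths are in m, angles in degrees, forces in N, time in s.
With the tool pointing down it reaches from about 0.25 to 0.725 m from the base axis. Payload 9.7 kg.
Tool frame: the origin (TCP) lies at the very end of the fingers, on their centre line; the grasp point (between the pads) lies 19 mm behind it; y points along the fingers, x is the direction in which the jaws open and shut, and the axes are right-handed (so a half turn about y gives the same grasp; the last joint's range is limited). The gripper opens to 85 mm and grips with 20 to 120 N. Pads are 22 mm wide; open, the fingers measure 114 mm over their backs; the gripper's body (76 mm by 85 mm) begins 54 mm behind the grasp point. The pads swing forward as they close: fully open they stand 13 mm farther back than shut.
Start: joints at [-77.12, 4.979, 10.078, 95.1, 0, 90], TCP at [0.123, -0.536, 0.231] pointing down, gripper open.
Joint ranges: [-179.16, 179.16], [-48.56, 103.87], [-65.8, 70.77], [-126.05, 130.52], [-82.76, 87.17], [-180, 180]. Speed limits (degrees/s): [127.2, 127.2, 147.25, 180, 180, 180].

## Interface

Orientations are given as [roll, pitch, yaw] about the fixed x, y, z axes, in that order (R = Rz(yaw) Ry(pitch) Rx(roll)).
In Python, from workcell import bot gives the robot as it stands.
- The arm moves only by the shell command python3 -m jog 'ROWS' [FORCE]. ROWS is JSON, a list of rows, each a list of 7 numbers: the closure, from 0 (fully open) to 1 (shut), then the shift along the world's x, y, z in units of 25 mm (1.0 is 25 mm), then the turn, a rotation vector about the world's x, y, z in units of 5 degrees (1.0 is 5 degrees). A call has 1 to 5 rows; each row is the pose to reach, as a shift and turn from the pose commanded when the call began; what a row does not reach only later rows make up. A row lasts 1/10 s, in which the tool goes at most 50 mm and 8.59 degrees, less where a joint would pass 70% of its speed; a pose out of reach is approached as far as the arm can. A call with a gripper value outside its range is refused whole. The fingers move at their own pace and stop on an object; FORCE is the grip in N (left out, the last holds). Time passes only in rows, so rows that repeat a pose let the fingers close. It gives the time, the measured TCP pose, the force and the opening at its end, in the units of the state.
- bot.get_obs(): the state, without advancing time (a new reading comes with each control period).
- bot.camera(name): name is "side" or "top"; returns (picture, depth): 400x640x3 uint8, red, green, blue; 400x640 float32, m along the optical axis (not along the pixel's ray), 0 where there is no reading.
- bot.camera_model(name): a dict with "fx", "fy", "cx", "cy" (pixels), "rvec" (rotation vector, rad) and "tvec" (3), from world to camera coordinates, as OpenCV has them. Camera axes: x right, y down, z forward; pixel columns grow to the right and rows downward; lengths in m; the calibration is good to about 2 mm. A picture is of the moment at which its call begins. camera_model takes no time and is no camera call.
- bot.job_done(): hands the job in, once; it reports no verdict.
Trained networks look in the newest picture that a camera, given by its name, has taken for a name from the list of things; names that differ only in an ending like _2 or _b are one class to them, and where a whole thing is asked for, a point or a joint stands for the part that bears it (a point fixed in the world has none). Each returns a list of dicts, best first, with "conf" (0 to 1); they miss things now and then, are a little off and sometimes report something else, mostly with a low value. They report only what shows in the picture. A call takes as long as a camera call. They do not tell look-alikes from the thing itself.
- bot.regions_of(camera, label): "pixels" (400x640 bool, what is visible of it) and "point" ([row, column] in pixels, amid what is visible of it).
The state is a dict: "time": time; "q": joint angles; "qd": joint speeds; "joint_efforts": joint torques, N m; "ee_pos": TCP position; "tcp_rot": TCP orientation; "wrist_force": force on the tool from outside, world axes, zero at the start; "torque": the same for the moment, N m; "opening": finger opening in m.
Only numpy, scipy, OpenCV 4.12 (cv2) and the standard library are available. Lean on these libraries where they do the work, as an engineer would, in place of code of your own. Each camera call takes 0.05 s, during which the arm holds its last target. There are 200 camera calls.

## Working session

There is one attempt and no reset: what is moved stays moved. The work goes in short steps, Python scripts to look and compute and a shell command to move; the robot and the scene stay as the last step left them, time stands still between calls to the robot, and variables do not carry over. Pictures are saved under pics/ and viewed, about 8 in all and at most 12, crops included, and the job is handed in when it is done.

```bash
ls; mkdir -p pics; cat > h.py <<'E'
import numpy as np, cv2
from workcell import bot
def model(n):
    m=bot.camera_model(n); R=cv2.Rodrigues(np.array(m["rvec"],float))[0]; return m,R,np.array(m["tvec"],float).ravel()
def cloud(n,d):
    m,R,t=model(n); v,u=np.mgrid[:d.shape[0],:d.shape[1]]
    p=np.stack([(u-m["cx"])/m["fx"]*d,(v-m["cy"])/m["fy"]*d,d],-1)
    w=(p-t)@R; w[d==0]=np.nan; return w
def proj(n,P):
    m,R,t=model(n); c=R@np.asarray(P,float)+t; return c[0]/c[2]*m["fx"]+m["cx"],c[1]/c[2]*m["fy"]+m["cy"]
def save(name,im): cv2.imwrite("pics/"+name,cv2.cvtColor(im,cv2.COLOR_RGB2BGR))
E
python3 - <<'E'
from h import *
o=bot.get_obs(); print({k:np.round(v,3).tolist() for k,v in o.items()})
ims=[]
for n in ["top","side"]:
    im,d=bot.camera(n); ims.append(im); np.savez(f"{n}.npz",im=im,d=d); W=cloud(n,d); save(f"{n}0.png",im)
    for l in ["cap_grip","tab_a","jar","jar_mouth","dish_centre","saucer_centre","gauge_centre"]:
        for r in bot.regions_of(n,l)[:5]:
            w=W[r["pixels"]]; w=w[~np.isnan(w[:,0])]
            print(n,l,round(r["conf"],2),np.round(r["point"]),r["pixels"].sum(),np.round(np.median(w,0),3) if len(w) else 0,np.round(np.percentile(w,[2,98],axis=0),3).tolist() if len(w) else 0)
E
```

```text
pics
{'time': 0.0, 'q': [-77.119, 5.009, 10.032, 95.097, 0.0, 90.0], 'qd': [-0.042, -0.029, -0.039, -0.004, -0.004, 0.022], 'joint_efforts': [-0.0, -52.038, 46.481, 0.016, -0.0, -0.0], 'ee_pos': [0.123, -0.536, 0.231], 'tcp_rot': [-90.0, 0.074, -77.119], 'wrist_force': [0.271, 0.111, -0.669], 'torque': [-0.017, -0.01, 0.014], 'opening': 0.085}
top cap_grip 0.88 [286. 399.] 1219 [ 0.383 -0.178  0.037] [[0.347, -0.212, 0.013], [0.418, -0.146, 0.052]]
top cap_grip 0.85 [227. 403.] 551 [ 0.506 -0.196  0.026] [[0.485, -0.223, 0.006], [0.531, -0.172, 0.036]]
top cap_grip 0.73 [123. 287.] 1960 [0.729 0.051 0.015] [[0.679, 0.001, 0.002], [0.776, 0.097, 0.028]]
top cap_grip 0.6 [241. 465.] 1297 [ 0.475 -0.317  0.036] [[0.44, -0.353, -0.0], [0.512, -0.283, 0.052]]
top tab_a 0.64 [308. 387.] 60 [ 0.348 -0.157  0.045] [[0.34, -0.167, 0.031], [0.354, -0.147, 0.054]]
top tab_a 0.56 [256. 480.] 90 [ 0.446 -0.345  0.043] [[0.437, -0.357, 0.0], [0.454, -0.336, 0.054]]
top tab_a 0.5 [225. 453.] 63 [ 0.512 -0.295  0.039] [[0.503, -0.313, -0.001], [0.524, -0.283, 0.055]]
top jar 0.75 [211. 226.] 3175 [0
[... 1361 characters left out ...]
 0.15  0.06 ] [[0.475, 0.127, 0.001], [0.595, 0.22, 0.127]]
side jar_mouth 0.82 [167. 233.] 2687 [0.52  0.15  0.061] [[0.475, 0.127, 0.002], [0.593, 0.22, 0.127]]
side dish_centre 0.56 [164. 326.] 958 [0.731 0.054 0.015] [[0.676, 0.0, 0.003], [0.773, 0.097, 0.027]]
side dish_centre 0.53 [254. 337.] 44 [ 0.521 -0.174  0.03 ] [[0.515, -0.177, 0.023], [0.528, -0.169, 0.037]]
side saucer_centre 0.84 [213. 390.] 1555 [ 0.719 -0.165  0.009] [[0.66, -0.22, 0.002], [0.768, -0.114, 0.016]]
side gauge_centre 0.67 [167. 233.] 2660 [0.521 0.15  0.061] [[0.475, 0.127, 0.003], [0.593, 0.215, 0.127]]
side gauge_centre 0.62 [244. 252.] 283 [ 0.421 -0.03   0.011] [[0.4, -0.053, -0.0], [0.443, -0.006, 0.014]]
```

```bash
python3 - <<'E'
from h import *
t=np.load("top.npz");s=np.load("side.npz")
a=cv2.resize(t["im"][190:330,150:510],(792,308),interpolation=2)
b=cv2.resize(t["im"][202:252,372:432],(360,300),interpolation=2)
c=cv2.resize(t["im"][175:250,185:275],(360,300),interpolation=2)
save("a.png",np.vstack([a[:, :792],np.hstack([b,c,np.zeros((300,72,3),np.uint8)])])[:600])
# cap: top disc z 0.020..0.029 
for n,f in (("top",t),("side",s)):
    W=cloud(n,f["d"]); q=W.reshape(-1,3)
    near=np.hypot(q[:,0]-.506,q[:,1]+.197)<.045
    D=q[near&(q[:,2]>.021)&(q[:,2]<.0275)]
    print(n,"disc",len(D),D.mean(0).round(4),[np.round(x,4) for x in cv2.minEnclosingCircle(D[:,:2].astype(np.float32))])
    P=q[near&(q[:,2]>.0285)]; 
    k=cv2.kmeans(P[:,:2].astype(np.float32),2,None,(3,50,1e-6),5,2)
    for i in (0,1):
        pp=P[k[1].ravel()==i]; print(" pad",len(pp),pp.mean(0).round(4),pp[:,2].max().round(4))
    dd=k[2][0]-k[2][1]; print(" ang pads",np.degrees(np.arctan2(dd[1],dd[0])),np.linalg.norm(dd),k[2].mean(0))
    nj=np.hypot(q[:,0]-.535,q[:,1]-.17)<.09
    J=q[nj&(q[:,2]>.122)&(q[:,2]<.135)]; print(" rim",len(J),J.mean(0).round(4),np.ptp(J,axis=0).round(4),[np.round(x,4) for x in cv2.minEnclosingCircle(J[:,:2].astype(np.float32))])
    G=q[nj&(q[:,2]>.085)&(q[:,2]<.112)]; r=cv2.minAreaRect(G[:,:2].astype(np.float32)); print(" shoulder",r)
    G=q[nj&(q[:,2]>.04)&(q[:,2]<.112)]; r=cv2.minAreaRect(G[:,:2].astype(np.float32)); print(" body",r)
E
```

```text
top disc 407 [ 0.5077 -0.1975  0.0251] [array([ 0.5065, -0.1967]), np.float64(0.0288)]
 pad 43 [ 0.5146 -0.1863  0.0311] 0.0382
 pad 31 [ 0.4948 -0.2186  0.0332] 0.0388
 ang pads 58.436768 0.03789001 [ 0.50469446 -0.20242323]
 rim 213 [0.5391 0.1792 0.1276] [0.0411 0.0447 0.0092] [array([0.5395, 0.1803]), np.float64(0.0224)]
 shoulder ((0.5389254689216614, 0.1794198453426361), (0.09761269390583038, 0.07271943986415863), 2.9487526416778564)
 body ((0.5394689440727234, 0.17884285748004913), (0.09989876300096512, 0.0744132548570633), 3.367359161376953)
side disc 444 [ 0.5053 -0.1976  0.025 ] [array([ 0.5071, -0.1978]), np.float64(0.0309)]
 pad 29 [ 0.5214 -0.1731  0.033 ] 0.037
 pad 19 [ 0.4892 -0.224   0.0344] 0.0374
 ang pads 57.675236 0.06021225 [ 0.50529087 -0.19852637]
 rim 133 [0.5369 0.1783 0.1261] [0.0419 0.0467 0.0083] [array([0.5359, 0.1795]), np.float64(0.0236)]
 shoulder ((0.5362992882728577, 0.17831888794898987), (0.09705454856157303, 0.0730586051940918), 0.7389901876449585)
 body ((0.535358726978302, 0.17736534774303436), (0.09786500781774521, 0.07555966079235077), 3.1673660278320312)
```

View pics/a.png

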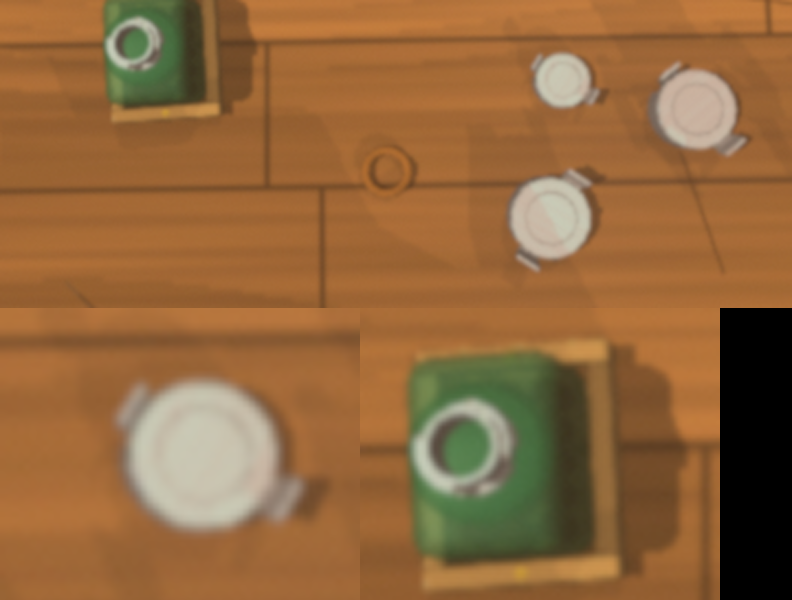

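View pics/side0.png

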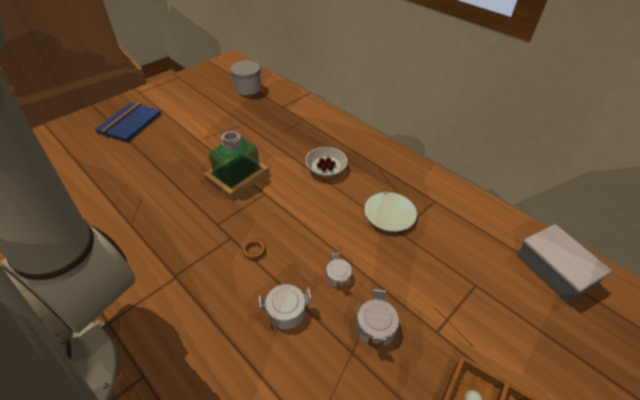

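Candidates for the cap, as top-camera pixels (col, row): (403,227), 36 mm to the pad tops; (399,286), 52 mm; (465,241), 52 mm. The grey tin by the wall is not a cap. I choose (403,227): it is the smallest, about 51 mm across with pads up to 37 mm, and the close crop confirms it. The jar rim is near (0.538, 0.179), and the jar's yaw is about 3°.

```bash
python3 -m jog '[[0,2,1.77,0,0,0,0],[0,4,3.54,0,0,0,0],[0,6,5.3,0,0,0,0],[0,7.67,6.78,0,0,0,0],[0,7.67,6.78,0,0,0,0]]' 40; python3 -m jog '[[0,2,1.77,0,0,0,0],[0,4,3.54,0,0,0,0],[0,6,5.3,0,0,0,0],[0,7.67,6.78,0,0,0,0],[0,7.67,6.78,0,0,0,0]]'; python3 -c "
from h import *
o=bot.get_obs();print(o)"
```

```text
time: 1.3
ee_pos: [0.311, -0.3691, 0.2315]
tcp_rot: [-90.0, -0.0, -77.1]
wrist_force: [0.5, -0.6, 1.0]
opening: 0.0855
time: 1.8
ee_pos: [0.4985, -0.2033, 0.2315]
tcp_rot: [-90.0, -0.0, -77.1]
wrist_force: [1.4, -1.2, 0.5]
opening: 0.0855
{'time': 1.8, 'q': array([-2.21805292e+01,  3.34084933e+00,  8.36573644e+00,  9.49894441e+01,
       -5.05040028e-03,  1.44930988e+02]), 'qd': array([ 4.93057457e+01,  2.84083491e+01,  2.90059712e+01,  6.05235170e-01,
       -1.42247518e-02,  4.89999763e+01]), 'joint_efforts': array([ -4.75312024, -55.60445309,  42.75850654,   0.53216374,
         0.1525594 ,  -1.34915493]), 'ee_pos': array([ 0.49854038, -0.20328008,  0.23148828]), 'tcp_rot': array([-8.99738931e+01, -2.44977911e-02, -7.71115246e+01]), 'wrist_force': array([ 1.36469317, -1.16175516,  0.53458335]), 'torque': array([-0.08448735, -0.03043978, -0.0166816 ]), 'opening': 0.08549905970986113}
```

```bash
for i in 1; do python3 -m jog '[[0,0,0,-0.4,0,0,1.7],[0,0,0,-0.8,0,0,3.4],[0,0,0,-1.2,0,0,5.1],[0,0,0,-1.4,0,0,6.75],[0,0,0,-1.4,0,0,6.75]]'; python3 -m jog '[[0,0,0,-0.4,0,0,1.7],[0,0,0,-0.8,0,0,3.4],[0,0,0,-1.2,0,0,5.1],[0,0,0,-1.4,0,0,6.75],[0,0,0,-1.4,0,0,6.75]]'; python3 -m jog '[[0,0,0,-0.4,0,0,1.7],[0,0,0,-0.8,0,0,3.4],[0,0,0,-1.2,0,0,5.1],[0,0,0,-1.4,0,0,6.75],[0,0,0,-1.4,0,0,6.75]]';python3 -m jog '[[0,0,0,-0.3,0,0,1.7],[0,0,0,-0.6,0,0,3.4],[0,0,0,-0.8,0,0,5.1],[0,0,0,-0.8,0,0,6.7],[0,0,0,-0.8,0,0,6.7]]'; done
python3 - <<'E'
from h import *
o=bot.get_obs(); print(o["q"].round(1),o["ee_pos"].round(4),o["tcp_rot"].round(1))
ims=[]
for n in("side","top"):
    im,d=bot.camera(n); W=cloud(n,d); q=W.reshape(-1,3)
    q=q[(np.hypot(q[:,0]-.506,q[:,1]+.197)<.08)&(q[:,2]>.06)&(q[:,2]<.3)]
    if len(q): print(n,np.percentile(q[:,2],[0,1,3]).round(4)); l=q[q[:,2]<np.percentile(q[:,2],3)]; print(l.mean(0))
    u,v=proj(n,[.5065,-.1973,.05]); u,v=int(u),int(v); ims.append(cv2.resize(im[max(0,v-70):v+50,u-60:u+60],(390,390),interpolation=2)); 
save("b.png",np.hstack(ims))
E
```

```text
time: 2.3
ee_pos: [0.4969, -0.2048, 0.1955]
tcp_rot: [-90.0, 0.1, -43.2]
wrist_force: [-0.3, -0.2, -0.3]
opening: 0.085
time: 2.8
ee_pos: [0.497, -0.205, 0.161]
tcp_rot: [-90.0, 0.0, -9.7]
wrist_force: [-0.0, 0.7, -0.1]
opening: 0.0855
time: 3.3
ee_pos: [0.4971, -0.205, 0.1262]
tcp_rot: [-90.0, 0.0, 23.9]
wrist_force: [0.2, -0.2, 0.6]
opening: 0.0852
time: 3.8
ee_pos: [0.4975, -0.2051, 0.1071]
tcp_rot: [-90.0, -0.0, 57.3]
wrist_force: [0.5, 0.2, 1.1]
opening: 0.0855
[-22.4   2.7  -6.1  81.2  -0.   10.3] [ 0.4975 -0.2051  0.1071] [-90.   -0.   57.3]
side [0.1209 0.1273 0.1357]
[ 0.48815124 -0.20907414  0.12905001]
top [0.1284 0.1437 0.1686]
[ 0.51824823 -0.15898777  0.1506863 ]
```

View pics/b.png

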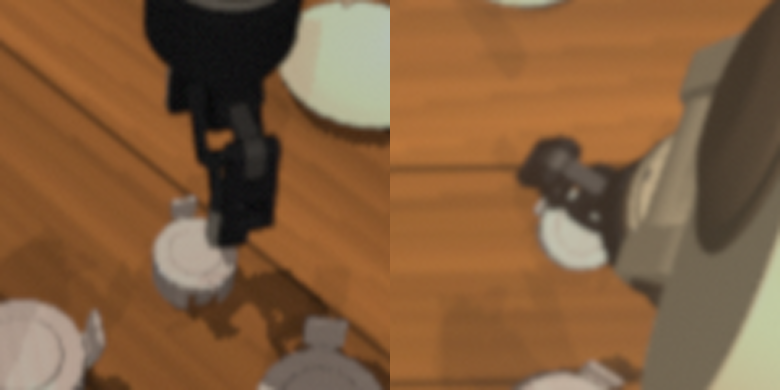

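The open fingertips sit about 14 mm behind the TCP, so the TCP is defined with the fingers shut. The tip at a 57 mm opening should be about 6 mm behind, so I go down to TCP z of about 0.006.

```bash
python3 -m jog '[[0,0.36,0.31,0,0,0,0],[0,0.36,0.31,-1.2,0,0,0],[0,0.36,0.31,-2.4,0,0,0],[0,0.36,0.31,-3.4,0,0,0],[0,0.36,0.31,-4.04,0,0,0]]' 22; python3 -m jog '[[0.1,0,0,0,0,0,0],[0.15,0,0,0,0,0,0],[0.2,0,0,0,0,0,0],[0.25,0,0,0,0,0,0],[0.3,0,0,0,0,0,0]]' 22; python3 -m jog '[[0.32,0,0,0,0,0,0],[0.35,0,0,0,0,0,0],[0.38,0,0,0,0,0,0],[0.4,0,0,0,0,0,0],[0.4,0,0,0,0,0,0]]' 22
```

```text
time: 4.4
ee_pos: [0.5061, -0.1964, 0.0034]
tcp_rot: [-89.9, 0.0, 57.4]
wrist_force: [-0.7, -0.1, 0.6]
opening: 0.0856
time: 4.9
ee_pos: [0.5073, -0.1976, 0.007]
tcp_rot: [-90.2, -0.0, 57.6]
wrist_force: [-0.9, 2.1, 6.9]
opening: 0.0599
time: 5.4
ee_pos: [0.5074, -0.1976, 0.0073]
tcp_rot: [-90.2, -0.1, 57.6]
wrist_force: [-1.5, 1.8, 9.6]
opening: 0.0563
```

```bash
python3 -m jog '[[0.4,0,0,0.1,0,0,0],[0.4,0,0,1,0,0,0],[0.4,0,0,2,0,0,0],[0.4,0,0,3,0,0,0],[0.4,0,0,4,0,0,0]]' 22; python3 -m jog '[[0.4,0,0,1,0,0,0],[0.4,0,0,1.8,0,0,0],[0.4,0,0,2.2,0,0,0],[0.4,0,0,2.2,0,0,0],[0.4,0,0,2.2,0,0,0]]' 22
python3 - <<'E'
from h import *
im,d=bot.camera("side"); n="side"; W=cloud(n,d); o=bot.get_obs(); print(o["ee_pos"],o["opening"],o["wrist_force"],o["q"].round(1))
for r in bot.regions_of(n,"cap_grip"):
    w=W[r["pixels"]]; w=w[~np.isnan(w[:,0])]; print(round(r["conf"],2),np.round(r["point"]),np.median(w,0).round(3),np.percentile(w,[2,98],axis=0).round(3).tolist())
u,v=proj(n,o["ee_pos"]); u,v=int(u),int(v); save("c.png",cv2.resize(im[v-60:v+60,u-60:u+60],(480,480),interpolation=2))
E
```

```text
time: 5.9
ee_pos: [0.5061, -0.1973, 0.1065]
tcp_rot: [-90.0, 0.0, 57.6]
wrist_force: [0.0, 0.2, -1.2]
opening: 0.0562
time: 6.4
ee_pos: [0.506, -0.1972, 0.1594]
tcp_rot: [-90.0, 0.0, 57.6]
wrist_force: [-0.5, -0.3, -1.2]
opening: 0.0563
[ 0.50580419 -0.197135    0.15899847] 0.05653803707582242 [-0.18269036  0.36611573 -0.9457543 ] [-21.3   3.2   0.2  87.1  -0.   11.1]
0.96 [306. 282.] [ 0.374 -0.188  0.036] [[0.343, -0.216, 0.0], [0.416, -0.148, 0.051]]
0.75 [227. 338.] [ 0.488 -0.192  0.176] [[0.479, -0.209, 0.153], [0.516, -0.171, 0.179]]
0.69 [320. 376.] [ 0.472 -0.319  0.036] [[0.44, -0.354, 0.004], [0.511, -0.286, 0.051]]
```

View pics/c.png

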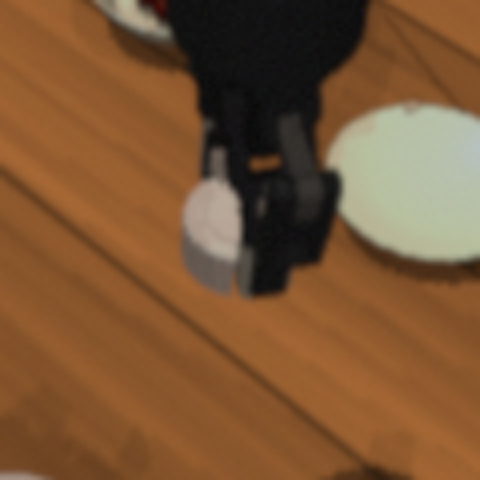

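```bash
python3 - <<'E'
from h import *
for n in("top","side"):
    f=np.load(n+".npz"); q=cloud(n,f["d"]).reshape(-1,3)
    q=q[(np.hypot(q[:,0]-.538,q[:,1]-.179)<.03)&(q[:,2]>.119)&(q[:,2]<.133)]
    c=np.array([.5391,.1797]) if n=="top" else np.array([.5365,.1785])
    e=q[:,:2]-c; r=np.hypot(*e.T); a=np.degrees(np.arctan2(e[:,1],e[:,0]))%360
    for k in range(0,360,20):
        m=(a>=k)&(a<k+20); print(n,k,m.sum(),(r[m].max()*1e3).round(1) if m.any() else 0,(np.percentile(r[m],80)*1e3).round(1) if m.any() else 0)
E
python3 -m jog '[[0.4,0.15,1.8,0,0,0,1],[0.4,0.3,3.6,0,0,0,2],[0.4,0.45,5.4,0,0,0,2.5],[0.4,0.6,7.2,0,0,0,3],[0.4,0.63,7.52,0,0,0,3.2]]' 22
python3 -m jog '[[0.4,0.15,1.8,0,0,0,1],[0.4,0.3,3.6,0,0,0,2],[0.4,0.45,5.4,0,0,0,2.5],[0.4,0.6,7.2,0,0,0,3],[0.4,0.63,7.52,0,0,0,3.2]]' 22
python3 -m jog '[[0.4,0,0,0,0,0,0],[0.4,0,0,0,0,0,0],[0.4,0,0,0,0,0,0]]' 22
```

```text
top 0 8 17.7 17.1
top 20 8 17.0 16.8
top 40 11 18.6 17.9
top 60 14 22.1 19.9
top 80 17 23.0 20.6
top 100 16 22.1 19.7
top 120 16 22.2 21.1
top 140 15 21.9 20.8
top 160 12 20.7 19.8
top 180 8 17.7 17.3
top 200 8 17.5 17.3
top 220 10 17.9 17.1
top 240 14 21.5 19.4
top 260 16 21.7 21.2
top 280 18 21.9 21.2
top 300 14 22.0 21.3
top 320 13 21.5 20.4
top 340 12 21.7 20.9
side 0 8 19.2 18.9
side 20 8 20.0 19.1
side 40 11 19.0 17.7
side 60 10 20.8 18.3
side 80 10 24.6 19.2
side 100 8 23.5 20.9
side 120 6 22.1 19.6
side 140 9 21.5 20.6
side 160 7 20.1 18.4
side 180 6 17.6 15.7
side 200 9 16.4 15.4
side 220 11 17.0 16.1
side 240 11 21.0 16.6
side 260 13 22.6 20.5
side 280 13 22.3 20.4
side 300 7 21.5 21.1
side 320 8 22.4 21.7
side 340 4 22.8 21.7
time: 7.0
ee_pos: [0.5215, -0.0055, 0.1592]
tcp_rot: [-89.9, -0.0, 73.9]
wrist_force: [0.5, -0.3, -0.6]
opening: 0.0561
time: 7.5
ee_pos: [0.5374, 0.1821, 0.1589]
tcp_rot: [-89.9, -0.0, 89.9]
wrist_force: [0.3, -1.2, -0.3]
opening: 0.0559
time: 7.8
ee_pos: [0.5377, 0.1773, 0.1601]
tcp_rot: [-90.0, 0.0, 89.5]
wrist_force: [0.8, -0.3, -0.7]
opening: 0.0565
```

```bash
python3 - <<'E'
from h import *
from scipy.optimize import minimize
for n in("top","side"):
    f=np.load(n+".npz"); q=cloud(n,f["d"]).reshape(-1,3)
    q=q[(np.hypot(q[:,0]-.538,q[:,1]-.179)<.03)&(q[:,2]>.119)&(q[:,2]<.133)]
    c=np.array([.5391,.1797]) if n=="top" else np.array([.5365,.1785])
    e=q[:,:2]-c; r=np.hypot(*e.T); a=np.arctan2(e[:,1],e[:,0]); m=r>18.8e-3
    z=np.exp(2j*a[m]).mean(); print(n,m.sum(),"lug dir",np.degrees(np.angle(z))/2,"gap",np.degrees(np.angle(z))/2-90)
im,d=bot.camera("side"); W=cloud("side",d); o=bot.get_obs(); print(o["ee_pos"])
for im_n in("side",):
    q=W.reshape(-1,3); q=q[np.hypot(q[:,0]-.5377,q[:,1]-.178)<.04]
    for lo in np.arange(.146,.20,.003):
        s=q[(q[:,2]>=lo)&(q[:,2]<lo+.003)]
        if len(s)>2: print(lo.round(3),len(s),s.min(0)[:2].round(4),s.max(0)[:2].round(4))
u,v=proj("side",[.538,.179,.14]); u,v=int(u),int(v); im2=im[v-50:v+50,u-50:u+50]; save("d.png",cv2.resize(im2,(500,500),interpolation=2))
E
```

```text
top 74 lug dir -58.42105019657043 gap -148.42105019657043
side 47 lug dir -59.0074282632098 gap -149.00742826320982
[0.53781776 0.17733935 0.1603061 ]
0.152 7 [0.512  0.1605] [0.5214 0.1735]
0.155 16 [0.5121 0.1502] [0.5393 0.1817]
0.158 17 [0.5115 0.1507] [0.5338 0.1846]
0.161 14 [0.5113 0.1548] [0.5267 0.1826]
0.164 22 [0.5109 0.1424] [0.5425 0.1908]
0.167 14 [0.5111 0.1406] [0.5281 0.2082]
0.17 29 [0.5115 0.1394] [0.5327 0.2097]
0.173 29 [0.5126 0.1386] [0.5475 0.2082]
0.176 139 [0.5127 0.1386] [0.552  0.2106]
0.179 45 [0.5135 0.14  ] [0.5464 0.2089]
0.182 19 [0.5265 0.1405] [0.5494 0.2107]
0.185 16 [0.5261 0.1409] [0.5468 0.2061]
0.188 23 [0.5262 0.1401] [0.5475 0.212 ]
0.191 16 [0.5257 0.1387] [0.5474 0.2115]
0.194 16 [0.5261 0.1422] [0.5475 0.209 ]
0.197 16 [0.5264 0.1408] [0.5436 0.2091]
0.2 22 [0.5258 0.142 ] [0.5475 0.2131]
```

View pics/d.png

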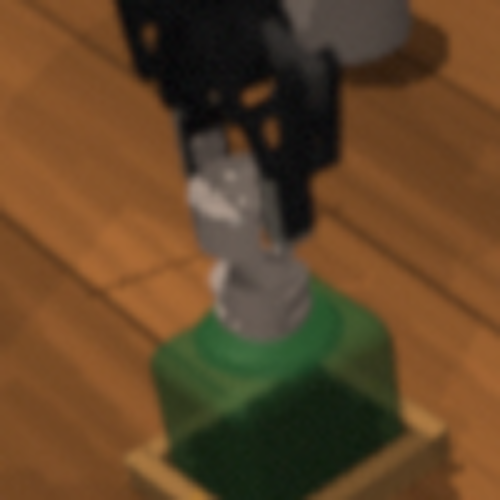

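The gripped cap sits just above the neck. The neck lugs show clearly in both depth clouds, with the gaps at about 31° world, so the jaws should be at about 121°.

```bash
python3 -m jog '[[0.4,-0.03,0.07,0,0,0,1.6],[0.4,-0.03,0.07,0,0,0,3.2],[0.4,-0.03,0.07,0,0,0,4.8],[0.4,-0.03,0.07,0,0,0,6.36],[0.4,-0.03,0.07,0,0,0,6.36]]' 22; python3 -m jog '[[0.4,0,0,-0.3,0,0,0],[0.4,0,0,-0.6,0,0,0],[0.4,0,0,-0.8,0,0,0],[0.4,0,0,-0.9,0,0,0],[0.4,0,0,-0.95,0,0,0]]' 22;  python3 -m jog '[[0.4,0,0,-0.1,0,0,0],[0.4,0,0,-0.2,0,0,0],[0.4,0,0,-0.25,0,0,0],[0.4,0,0,-0.3,0,0,0],[0.4,0,0,-0.3,0,0,0]]' 22
```

```text
time: 8.35
ee_pos: [0.5371, 0.1794, 0.1605]
tcp_rot: [-90.0, 0.0, 121.4]
wrist_force: [-0.3, -1.1, -0.9]
opening: 0.056
time: 8.85
ee_pos: [0.5368, 0.1804, 0.136]
tcp_rot: [-90.0, -0.0, 121.4]
wrist_force: [-1.0, -0.2, -0.2]
opening: 0.0562
time: 9.35
ee_pos: [0.5369, 0.1805, 0.1289]
tcp_rot: [-90.0, -0.0, 121.4]
wrist_force: [0.2, 0.0, -0.5]
opening: 0.0559
```

```bash
python3 -m jog '[[0.4,0,-0.05,0,0,0,0],[0.4,0,-0.05,-0.05,0,0,0],[0.4,0,-0.05,-0.1,0,0,0],[0.4,0,-0.05,-0.12,0,0,0],[0.4,0,-0.05,-0.12,0,0,0]]' 22;  python3 -m jog '[[0.4,0,0,-0.02,0,0,0],[0.4,0,0,-0.04,0,0,0],[0.4,0,0,-0.06,0,0,0],[0.4,0,0,-0.08,0,0,0],[0.4,0,0,-0.08,0,0,0]]' 22
```

```text
time: 9.85
ee_pos: [0.5371, 0.1793, 0.126]
tcp_rot: [-90.0, -0.0, 121.4]
wrist_force: [1.4, 0.2, -1.9]
opening: 0.0562
time: 10.35
ee_pos: [0.537, 0.1793, 0.124]
tcp_rot: [-90.0, -0.0, 121.4]
wrist_force: [1.6, 2.1, 0.3]
opening: 0.0563
```

```bash
python3 -m jog '[[0.4,0,0,-0.02,0,0,0],[0.4,0,0,-0.04,0,0,0],[0.4,0,0,-0.06,0,0,0],[0.4,0,0,-0.08,0,0,0],[0.4,0,0,-0.08,0,0,0]]' 22
```

```text
time: 10.85
ee_pos: [0.537, 0.1793, 0.122]
tcp_rot: [-90.0, -0.0, 121.4]
wrist_force: [2.0, 2.1, -0.8]
opening: 0.0561
```

```bash
python3 -m jog '[[0.4,0.01,0.01,-0.02,0,0,0],[0.4,0.01,0.01,-0.04,0,0,0],[0.4,0.01,0.01,-0.06,0,0,0],[0.4,0.01,0.01,-0.08,0,0,0],[0.4,0.01,0.01,-0.08,0,0,0]]' 22
```

```text
time: 11.35
ee_pos: [0.5371, 0.1794, 0.1198]
tcp_rot: [-90.0, -0.0, 121.4]
wrist_force: [0.7, 1.3, -0.2]
opening: 0.0558
```

```bash
python3 -m jog '[[0.4,0.01,0.01,-0.02,0,0,0],[0.4,0.01,0.01,-0.05,0,0,0],[0.4,0.01,0.01,-0.08,0,0,0],[0.4,0.01,0.01,-0.11,0,0,0],[0.4,0.01,0.01,-0.11,0,0,0]]' 22
```

```text
time: 11.85
ee_pos: [0.5373, 0.1797, 0.1171]
tcp_rot: [-90.0, -0.0, 121.4]
wrist_force: [0.8, 0.1, -0.6]
opening: 0.0564
```

```bash
python3 -m jog '[[0.4,0,0,-0.02,0,0,0],[0.4,0,0,-0.04,0,0,0],[0.4,0,0,-0.06,0,0,0],[0.4,0,0,-0.08,0,0,0],[0.4,0,0,-0.08,0,0,0]]' 22
```

```text
time: 12.35
ee_pos: [0.5374, 0.1798, 0.1152]
tcp_rot: [-90.0, -0.0, 121.4]
wrist_force: [0.2, -0.3, -0.4]
opening: 0.0562
```

```bash
python3 -m jog '[[0.4,0,0,-0.02,0,0,0],[0.4,0,0,-0.04,0,0,0],[0.4,0,0,-0.06,0,0,0],[0.4,0,0,-0.06,0,0,0],[0.4,0,0,-0.06,0,0,0]]' 22
```

```text
time: 12.85
ee_pos: [0.5375, 0.1797, 0.1138]
tcp_rot: [-90.0, 0.0, 121.4]
wrist_force: [-0.8, 0.6, -0.4]
opening: 0.0561
```

The cap is well past the lug-top level with no force, so its lugs are in the gaps. I'll feel for the rim.

```bash
python3 -m jog '[[0.4,0,0,-0.015,0,0,0],[0.4,0,0,-0.03,0,0,0],[0.4,0,0,-0.03,0,0,0]]' 22;python3 -m jog '[[0.4,0,0,-0.015,0,0,0],[0.4,0,0,-0.03,0,0,0],[0.4,0,0,-0.03,0,0,0]]' 22
```

```text
time: 13.15
ee_pos: [0.5375, 0.1798, 0.1134]
tcp_rot: [-90.0, 0.0, 121.4]
wrist_force: [-2.0, -0.9, 4.7]
opening: 0.0559
time: 13.45
ee_pos: [0.5376, 0.1798, 0.1134]
tcp_rot: [-90.1, 0.0, 121.4]
wrist_force: [-2.9, -1.5, 8.2]
opening: 0.0559
```

```bash
python3 -m jog '[[0.4,0,0,-0.015,0,0,0],[0.4,0,0,-0.03,0,0,0],[0.4,0,0,-0.03,0,0,0]]' 22
```

```text
time: 13.75
ee_pos: [0.5376, 0.1798, 0.1133]
tcp_rot: [-90.1, 0.0, 121.4]
wrist_force: [-4.2, -1.2, 13.4]
opening: 0.056
```

```bash
python3 -m jog '[[0.4,-0.01,-0.005,0.035,0,0,0],[0.4,-0.01,-0.005,0.035,0,0,-0.5],[0.4,-0.01,-0.005,0.035,0,0,-1],[0.4,-0.01,-0.005,0.035,0,0,-1.5],[0.4,-0.01,-0.005,0.035,0,0,-1.5]]' 22; python3 -c "
from h import *
print(bot.get_obs()['torque'])"
```

```text
time: 14.25
ee_pos: [0.5378, 0.1799, 0.1134]
tcp_rot: [-90.1, 0.0, 113.8]
wrist_force: [-0.1, -0.4, 7.3]
opening: 0.0561
[ 0.06031974  0.02020509 -0.04372786]
```

```bash
python3 -m jog '[[0.4,0,0,0,0,0,-0.6],[0.4,0,0,0,0,0,-1.2],[0.4,0,0,0,0,0,-1.8],[0.4,0,0,0,0,0,-2.4],[0.4,0,0,0,0,0,-2.4]]' 22; python3 -c "
from h import *
print(bot.get_obs()['torque'])"
```

```text
time: 14.75
ee_pos: [0.5379, 0.1798, 0.1134]
tcp_rot: [-90.1, -0.0, 101.8]
wrist_force: [-0.4, 1.1, 7.0]
opening: 0.0561
[ 0.01941047  0.05463506 -0.08423782]
```

```bash
python3 -m jog '[[0.4,0,0,0,0,0,-0.5],[0.4,0,0,0,0,0,-1],[0.4,0,0,0,0,0,-1.5],[0.4,0,0,0,0,0,-2],[0.4,0,0,0,0,0,-2]]' 22; python3 -c "
from h import *
print(bot.get_obs()['torque'])"
```

```text
time: 15.25
ee_pos: [0.5379, 0.1798, 0.1134]
tcp_rot: [-90.1, -0.0, 91.8]
wrist_force: [-0.2, -1.0, 6.4]
opening: 0.0559
[-0.00542139 -0.00093771 -0.05318048]
```

```bash
python3 -m jog '[[0.4,0,0,0,0,0,-0.2],[0.4,0,0,0,0,0,-0.4],[0.4,0,0,0,0,0,-0.6],[0.4,0,0,0,0,0,-0.6]]' 22; python3 -c "
from h import *
print(bot.get_obs()['torque'])"
```

```text
time: 15.65
ee_pos: [0.5379, 0.1798, 0.1134]
tcp_rot: [-90.1, -0.0, 88.9]
wrist_force: [0.2, -0.3, 7.7]
opening: 0.0564
[ 0.01105132  0.01953582 -0.0311811 ]
```

```bash
python3 -m jog '[[0.4,0,0,0,0,0,-0.2],[0.4,0,0,0,0,0,-0.4],[0.4,0,0,0,0,0,-0.4]]' 22; python3 -c "
from h import *
print(bot.get_obs()['torque'])"
```

```text
time: 15.95
ee_pos: [0.5379, 0.1799, 0.1134]
tcp_rot: [-90.1, -0.0, 86.9]
wrist_force: [0.7, 0.5, 6.4]
opening: 0.0564
[-0.00592977 -0.01132696 -0.07693338]
```

```bash
python3 -m jog '[[0.4,0,0,0,0,0,-0.2],[0.4,0,0,0,0,0,-0.4],[0.4,0,0,0,0,0,-0.4]]' 22; python3 -c "
from h import *
print(bot.get_obs()['torque'])"
```

```text
time: 16.25
ee_pos: [0.5379, 0.1798, 0.1134]
tcp_rot: [-90.1, -0.0, 84.9]
wrist_force: [0.0, -0.2, 5.5]
opening: 0.0564
[0.03019526 0.02653167 0.04788651]
```

```bash
python3 -m jog '[[0.4,0,0,0,0,0,-0.2],[0.4,0,0,0,0,0,-0.3],[0.4,0,0,0,0,0,-0.3]]' 22; python3 -c "
from h import *
print(bot.get_obs()['torque'])"
```

```text
time: 16.55
ee_pos: [0.5379, 0.1798, 0.1134]
tcp_rot: [-90.1, -0.0, 83.4]
wrist_force: [0.2, 0.2, 6.3]
opening: 0.0562
[-0.02527297 -0.00390845 -0.03960593]
```

```bash
python3 -m jog '[[0.4,0,0,0,0,0,-0.2],[0.4,0,0,0,0,0,-0.3],[0.4,0,0,0,0,0,-0.3]]' 22; python3 -c "
from h import *
print(bot.get_obs()['torque'])"
```

```text
time: 16.85
ee_pos: [0.5379, 0.1799, 0.1134]
tcp_rot: [-90.1, -0.1, 81.9]
wrist_force: [0.5, -0.8, 7.2]
opening: 0.0565
[ 0.05230022 -0.04436464 -0.02036823]
```

```bash
python3 -m jog '[[0.4,0,0,0,0,0,-0.2],[0.4,0,0,0,0,0,-0.3],[0.4,0,0,0,0,0,-0.3]]' 22; python3 -c "
from h import *
print(bot.get_obs()['torque'])"
```

```text
time: 17.15
ee_pos: [0.5381, 0.1801, 0.1134]
tcp_rot: [-90.1, -0.1, 80.4]
wrist_force: [1.5, 1.3, 5.4]
opening: 0.056
[ 0.33208545 -0.25431579  0.00349487]
```

```bash
python3 -m jog '[[0.4,0,0,0,0,0,-0.2],[0.4,0,0,0,0,0,-0.3],[0.4,0,0,0,0,0,-0.3]]' 22; python3 -c "
from h import *
print(bot.get_obs()['torque'])"
```

```text
time: 17.45
ee_pos: [0.5383, 0.1803, 0.1134]
tcp_rot: [-90.1, -0.1, 78.9]
wrist_force: [2.0, 2.9, 5.3]
opening: 0.0561
[ 0.60784344 -0.55807707  0.20242101]
```

The stop is reached: torque is rising and a lateral force has appeared. I'll ease back to relieve the preload, then open.

```bash
python3 -m jog '[[0.4,-0.01,-0.01,0.02,0,0,0.2],[0.4,-0.01,-0.01,0.02,0,0,0.2]]' 22; python3 -c "
from h import *
print(bot.get_obs()['torque'])"; python3 -m jog '[[0.38,0,0,0,0,0,0],[0.34,0,0,0,0,0,0],[0.3,0,0,0,0,0,0],[0.27,0,0,0,0,0,0],[0.24,0,0,0,0,0,0]]' 20;python3 -m jog '[[0.2,0,0,0,0,0,0],[0.1,0,0,0,0,0,0],[0,0,0,0,0,0,0],[0,0,0,0,0,0,0],[0,0,0,0,0,0,0]]' 20; python3 -c "
from h import *
print(bot.get_obs()['torque'])
im,d=bot.camera('side'); u,v=map(int,proj('side',[.538,.179,.13])); save('e.png',cv2.resize(im[v-45:v+35,u-40:u+40],(480,480),interpolation=2))"
```

```text
time: 17.65
ee_pos: [0.538, 0.1801, 0.1135]
tcp_rot: [-90.1, -0.1, 80.0]
wrist_force: [4.8, 3.8, 2.5]
opening: 0.0562
[ 0.77960752 -0.82951078  0.16194279]
time: 18.15
ee_pos: [0.5366, 0.1792, 0.1125]
tcp_rot: [-89.9, 0.0, 79.9]
wrist_force: [-0.1, 0.4, -0.3]
opening: 0.0649
time: 18.65
ee_pos: [0.5369, 0.1793, 0.1129]
tcp_rot: [-90.0, 0.0, 79.9]
wrist_force: [-0.5, -0.0, -0.5]
opening: 0.0855
[-0.04172446 -0.00624872 -0.0125262 ]
```

View pics/e.png

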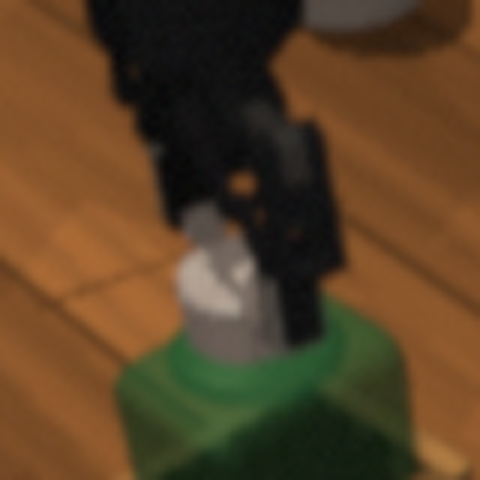

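The cap stays on the neck at about (230,290) with the fingers open and clear. I'll lift away and measure the flare of the tabs.

```bash
python3 -m jog '[[0,0,0,0.5,0,0,0],[0,0,0,1.5,0,0,0],[0,0,0,3,0,0,0],[0,0,0,4,0,0,0],[0,0,0,4,0,0,0]]'; python3 -m jog '[[0,-1,-2,0,0,0,0],[0,-2,-4,0,0,0,0],[0,-2.5,-6,0,0,0,0],[0,-2.5,-8,0,0,0,0],[0,-2.5,-8,0,0,0,0]]'
cat > chk.py <<'E'
from h import *
ims=[]
for n in("top","side"):
    im,d=bot.camera(n); q=cloud(n,d).reshape(-1,3)
    near=np.hypot(q[:,0]-.538,q[:,1]-.179)<.042
    D=q[near&(q[:,2]>.125)&(q[:,2]<.1335)]; c,r=cv2.minEnclosingCircle(D[:,:2].astype(np.float32))
    e=q[:,:2]-q[near&(q[:,2]>.125)&(q[:,2]<.1335)][:,:2].mean(0)
    P=q[near&(q[:,2]>.1365)]; k=cv2.kmeans(P[:,:2].astype(np.float32),2,None,(3,50,1e-6),5,2); C=k[2]; dd=C[0]-C[1]; ax=dd/np.linalg.norm(dd); s=P[:,:2]@ax
    top=q[np.hypot(q[:,0]-.538,q[:,1]-.179)<.018]
    print(n,"disc",np.round(c,4),round(r,4),"top z",np.nanmedian(top[:,2]).round(4),"pads",len(P),C.round(4).tolist(),"ang",np.degrees(np.arctan2(dd[1],dd[0])).round(1),"span",np.ptp(s).round(4),"dist",np.linalg.norm(dd).round(4),P[:,2].max().round(4))
    for l in ("dish_centre","saucer_centre","gauge_centre"):
        W=cloud(n,d)
        for g in bot.regions_of(n,l)[:1]: print("  ",l,round(g["conf"],2),np.nanmedian(W[g["pixels"]],0).round(3))
    u,v=map(int,proj(n,[.538,.179,.13])); ims.append(cv2.resize(im[v-25:v+25,u-25:u+25],(390,390),interpolation=2))
import sys; save(sys.argv[1],np.hstack(ims))
E
python3 chk.py f.png
```

```text
time: 19.2
ee_pos: [0.5382, 0.1798, 0.218]
tcp_rot: [-90.3, -0.2, 79.9]
wrist_force: [1.0, -0.4, 0.9]
opening: 0.0854
time: 19.7
ee_pos: [0.4736, -0.0241, 0.2134]
tcp_rot: [-90.0, 0.0, 79.7]
wrist_force: [0.6, 0.8, -0.1]
opening: 0.0853
top disc [0.5419 0.1914] 0.0218 top z 0.1334 pads 26 [[0.5467000007629395, 0.2087000012397766], [0.5392000079154968, 0.20999999344348907]] ang -10.0 span 0.0146 dist 0.0076 0.1456
   dish_centre 0.97 [0.73  0.049 0.015]
   saucer_centre 0.95 [ 0.718 -0.169  0.01 ]
side disc [0.535  0.1794] 0.0305 top z 0.1316 pads 37 [[0.5322999954223633, 0.149399995803833], [0.541100025177002, 0.20909999310970306]] ang -98.3 span 0.0649 dist 0.0604 0.1439
   dish_centre 0.82 [0.73  0.054 0.015]
   saucer_centre 0.77 [ 0.718 -0.166  0.009]
   gauge_centre 0.61 [ 0.421 -0.033  0.011]
```

View pics/f.png

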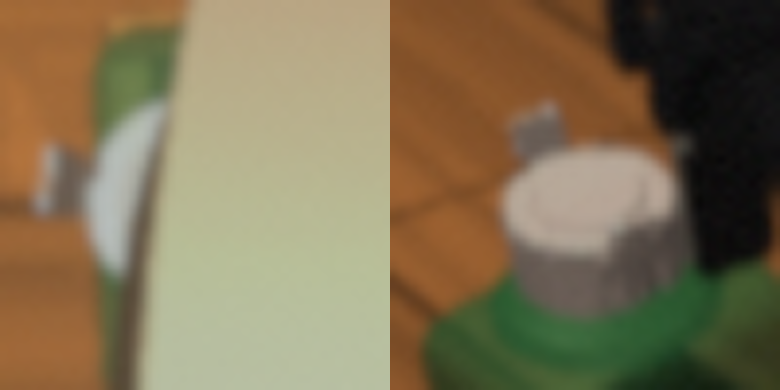

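The cap is home at the right height and the tab at the far side is out, but the arm still blocks the top camera. I'll move clear and repeat the same measurement as on the shelf.

```bash
python3 -m jog '[[0,-1,-2,0,0,0,0],[0,-2,-4,0,0,0,0],[0,-3,-6,0,0,0,0],[0,-4,-8,0,0,0,0],[0,-4,-9,0,0,0,0]]'; python3 -m jog '[[0,-1,-1.5,0,0,0,0],[0,-2,-3,0,0,0,0],[0,-3,-5,0,0,0,0],[0,-3,-5,0,0,0,0]]'
sed -i 's/>.1365/>.1345/' chk.py; python3 chk.py g.png
```

```text
time: 20.6
ee_pos: [0.3734, -0.2464, 0.2134]
tcp_rot: [-90.0, 0.0, 80.0]
wrist_force: [2.2, -0.7, -0.4]
opening: 0.0857
time: 21.0
ee_pos: [0.2978, -0.3736, 0.2124]
tcp_rot: [-90.0, 0.0, 79.8]
wrist_force: [0.4, 0.1, 0.4]
opening: 0.0854
top disc [0.5394 0.1807] 0.0276 top z 0.1327 pads 80 [[0.5411999821662903, 0.20200000703334808], [0.5351999998092651, 0.1598999947309494]] ang 81.9 span 0.0638 dist 0.0425 0.1465
   dish_centre 0.91 [0.73  0.05  0.015]
   saucer_centre 0.66 [ 0.717 -0.169  0.01 ]
   gauge_centre 0.73 [ 0.429 -0.032  0.013]
side disc [0.5311 0.174 ] 0.0253 top z 0.1306 pads 14 [[0.53329998254776, 0.14959999918937683], [0.5274999737739563, 0.15029999613761902]] ang -7.3 span 0.012 dist 0.0059 0.1421
   gauge_centre 0.69 [ 0.419 -0.035  0.011]
```

View pics/g.png

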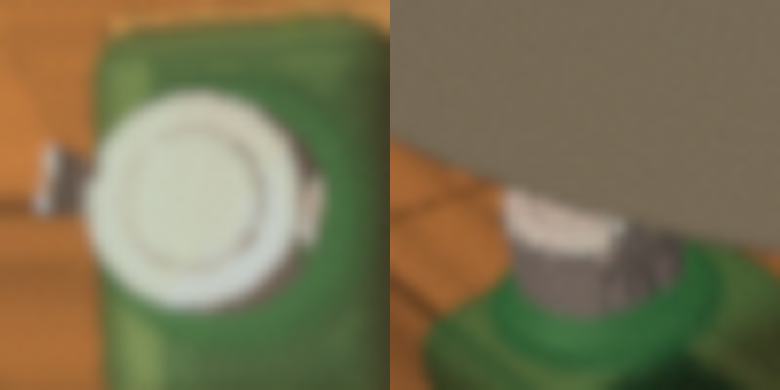

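```bash
python3 -m jog '[[0,-1,-1.5,0,0,0,0],[0,-2,-3,0,0,0,0],[0,-2.5,-5,0,0,0,0],[0,-2.5,-6.5,0,0,0,0],[0,-2.5,-6.5,0,0,0,0]]'; python3 - <<'E'
from h import *
def span(q,c,z0,ang):
    n=np.hypot(q[:,0]-c[0],q[:,1]-c[1])<.042; ax=np.array([np.cos(ang),np.sin(ang)]); out=[]
    for dz in(.029,.031,.033):
        P=q[n&(q[:,2]>z0+dz)&(q[:,2]<z0+.041)][:,:2]; s=(P-c)@ax; out.append((len(P),(s[s>0].mean()-s[s<0].mean()).round(4) if (s>0).any() and (s<0).any() else None,np.ptp(s).round(4) if len(s) else None,s.max().round(4),s.min().round(4)))
    return out
for n in("top","side"):
    f=np.load(n+".npz"); q0=cloud(n,f["d"]).reshape(-1,3); im,d=bot.camera(n); q=cloud(n,d).reshape(-1,3)
    off=np.array([.0013,.0005])*(1 if n=="top" else -1)
    ca=np.array([.5065,-.1973])+off; cb=np.array([.5378,.179])+off
    print(n,"shelf",span(q0,ca,0,np.radians(57.7))); print(n,"jar",span(q,cb,.106,np.radians(80.5)))
    r=np.hypot(*(q0[:,:2]-cb).T); print(" rim z",np.nanmedian(q0[(r<.0175)&(r>.0155)&(q0[:,2]>.12),2]).round(4)," shelf captop",np.nanmedian(q0[np.hypot(*(q0[:,:2]-ca).T)<.015,2]).round(4)," captop now",np.nanmedian(q[np.hypot(*(q[:,:2]-cb).T)<.015,2]).round(4))
E
```

```text
time: 21.9
ee_pos: [0.2368, -0.536, 0.2105]
tcp_rot: [-89.9, -0.1, 79.8]
wrist_force: [0.0, 1.2, -0.5]
opening: 0.0856
top shelf [(58, np.float64(0.0415), np.float64(0.0645), np.float64(0.0314), np.float64(-0.0331)), (30, np.float64(0.0607), np.float64(0.0645), np.float64(0.0314), np.float64(-0.0331)), (28, np.float64(0.0609), np.float64(0.0645), np.float64(0.0314), np.float64(-0.0331))]
top jar [(60, np.float64(0.0492), np.float64(0.065), np.float64(0.0327), np.float64(-0.0323)), (41, np.float64(0.061), np.float64(0.065), np.float64(0.0327), np.float64(-0.0323)), (32, np.float64(0.0612), np.float64(0.065), np.float64(0.0327), np.float64(-0.0323))]
 rim z 0.1288  shelf captop 0.0267  captop now 0.133
side shelf [(45, np.float64(0.0601), np.float64(0.0659), np.float64(0.0341), np.float64(-0.0319)), (38, np.float64(0.0613), np.float64(0.0659), np.float64(0.0341), np.float64(-0.0319)), (29, np.float64(0.0617), np.float64(0.0659), np.float64(0.0341), np.float64(-0.0319))]Traceback (most recent call last):
  File "<stdin>", line 11, in <module>
  File "<stdin>", line 5, in span
    return umr_maximum(a, axis, None, out, keepdims, initial, where)
ValueError: zero-size array to reduction operation maximum which has no identity
```

The tab span matches the sprung-out state on the shelf: 61.2 mm now against 60.9 mm then. The cap top rose 106.3 mm against 106.0 mm expected when home. I'm handing in.

```bash
python3 -c "
from h import *
print(bot.job_done())"
```

```text
the job is handed in; nothing more can be done
None
```

The jar is closed: the smallest tin cap is on the neck, turned to its stop and let go, and my last checks point to both tabs being locked. I handed the job in at about 22 s of the 72 s; no verdict is reported.

**What I did:** I gripped the cap by its tabs at 22 N. I read the neck's gaps from the depth images (about 31°) and lowered the cap with almost no force until it met the rim. The wrist read at most about 13 N there. I then turned it about 41° clockwise until the torque rose to about 0.2 N m, eased back slightly and opened the gripper.

**Last checks, top camera:**
- **Height:** the cap top is 106.3 mm above where it stood on the shelf; fully home is 106.0 mm.
- **Tabs:** the pad span is 61.2 mm, against 60.9 mm sprung out on the shelf.
- **Dish, saucer and ring:** all within about 4 mm of the first look, which is within measurement noise.

**What was missing or disagreed:**
- **Side camera:** the arm blocked its last view, so it could not repeat the tab check. Its earlier view, with the arm only partly clear, gave a span of 64.9 mm, against 65.9 mm on the shelf.
- **Absolute height:** the top camera reads about 2 mm high on cap tops, so I relied on the difference from the shelf.
- **Wrist moments:** when I eased back from the stop, the sideways moments rose briefly to about 0.8 N m. They fell to zero when I opened the gripper.

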